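# Sweep the loose nuts off the marble panel into the parts tray

## Robot

A 7-joint arm with a two-finger parallel gripper is mounted at the origin on the work surface. World frame = base frame: x ahead of the robot, y to its left, z up, the work surface at z = 0. Lengths are in m, angles in rad, forces in N, time in s.
With the tool pointing down it reaches from about 0.425 to 0.925 m from the base axis. Payload 6.8 kg.
Tool frame: the origin (TCP) lies midway between the tips of the shut fingers; the grasp point (between the pads) lies 19 mm behind it (r.grip_depth is the distance from the TCP to the grasp point, in m); z points along the fingers, y is the line along which they close (so a half turn about z gives the same grasp; the last joint's range is limited). The gripper opens to 85 mm and grips with 20 to 120 N. Pads are 22 mm wide; open, the fingers measure 114 mm over their backs; the gripper's body (76 mm by 85 mm) begins 54 mm behind the grasp point. The pads swing forward as they close: fully open they stand 13 mm farther back than shut.
Start: joints at [-1.441, 0.477, 0.022, 1.555, -0.011, 1.109, -0.083], TCP at [0.159, 0.656, 0.231] pointing down, gripper open.
Joint ranges: [-2.96, 2.96], [-0.34, 2.1], [-1.41, 1.46], [0.24, 2.44], [-1.37, 4.51], [0.17, 1.92], [-2.96, 2.96]. Speed limits (rad/s): [2.39, 2.39, 3.14, 3.14, 3.14, 3.14, 3.14].

## Interface

Orientations are given as a rotation vector (axis times angle).
In Python, from bench import telemetry, grab_frame, calibration, order, silhouettes, r gives the robot as it stands.
- The arm moves only by the tool apply_moves, never from a script. Its argument "moves" is a list of rows, each a list of 7 numbers: the turn, a rotation vector about the tool's x, y, z scaled (see below), then the shift along the tool's x, y, z scaled (see below), then the opening, from -1 (shut) to 1 (fully open). A call has exactly 8 rows; each row shifts and turns the commanded pose from where the row before left it, along the tool's axes as they then stand; what a row does not reach is not made up. The controller multiplies each number of a shift by 1000 mm and each number of a turn by 6 degrees. A row lasts 1/12 s, in which the tool goes at most 41.7 mm and 7.16 degrees, less where a joint would pass 70% of its speed; a pose out of reach is approached as far as the arm can. A call with a number of a shift or a turn outside -1 to 1 is refused whole. A call with a gripper value outside its range is refused whole. The fingers move at their own pace and stop on an object; "grip_force" is the grip in N (left out, the last holds). Time passes only in rows, so rows that do not move let the fingers close, or fill a call up. It gives the time, the measured TCP pose, the force, the opening and the grip force at its end, in the units of the state.
- telemetry.get_obs(): the state, without advancing time (a new reading comes with each control period).
- grab_frame(name): name is "scene" or "top"; returns the picture (420x560x3 uint8, blue, green, red); there is no depth.
- calibration(name): a dict with "fx", "fy", "cx", "cy" (pixels), "k1" (the pictures are not rectified: a ray, as slopes to the right and down, at radius r is drawn at 1 + k1 r^2 times it, then the intrinsics apply), "world_from_camera" (4x4, takes a point from camera to world coordinates). Camera axes: x right, y down, z forward; pixel columns grow to the right and rows downward; lengths in m; the calibration is good to about 2 mm. A picture is of the moment at which its call begins. calibration takes no time and is no camera call.
- order.hand_in(): hands the job in; it is judged then, once.
Trained networks look in the newest picture that a camera, given by its name, has taken for a name from the list of things; names that differ only in an ending like _2 or _b are one class to them, and where a whole thing is asked for, a point or a joint stands for the part that bears it (a point fixed in the world has none). Each returns a list of dicts, best first, with "p" (0 to 1); they miss things now and then, are a little off and sometimes report something else, mostly with a low value. They report only what shows in the picture. A call takes as long as a camera call.
- silhouettes(thing, camera): "mask" (420x560 bool, what is visible of it) and "extent" ([centre column, centre row, width, height] in pixels, round what is visible of it).
The state is a dict: "clock": time; "joints": joint angles; "qvel": joint speeds; "tau": joint torques, N m; "tcp_pos": TCP position; "orientation": TCP orientation; "contact_force": force on the tool from outside, world axes, zero at the start; "moment": the same for the moment, N m; "grip_width": finger opening in m; "gripper_force": force on a finger pad.
Only numpy, scipy, OpenCV 4.12 (cv2) and the standard library are available. Lean on these libraries where they do the work, as an engineer would, in place of code of your own. Each camera call takes 0.05 s, during which the arm holds its last target. There are 200 camera calls.

## Task

Four brass hex nuts lie loose on the marble panel. Sweep all four across the stone with the fingertips and over the panel's edge into the empty steel parts tray that stands against it, so that the stone is clear of them and they lie in the tray. Do not pinch or lift the nuts or press down on them, and leave the trays, the two porcelain insulators and the jar as they stand.

Things in the scene. Friction and masses are not known exactly. Their poses are not given: they have to be found in the camera images.
- panel: a fixed slab of pale marble flat on the bench, 340 mm along its x, 300 mm along its y, 35 mm thick, smooth on top (small dark drilled holes along the near and far margins are no obstacle); origin at the centre of its underside: the top is 35 mm above it, the edges 170 mm away along its x and 150 mm along its y. Its x points roughly away from the robot
- steel_tray: the tray to fill: empty, open, bare sheet steel, no compartments, 240 x 130 mm outside, 30 mm high, walls 2 mm, 0.8 kg, loose on the bench. One long side stands against the left or right (y) edge of the panel (1 mm gap), its rim 5 mm below the marble's top, its middle within 12 mm of that edge's middle; origin at the centre of its underside, x along its long side, parallel to the panel's x
- wood_tray: a plywood tray of the same outer size, 240 x 130 x 30 mm, with three compartments holding rows of steel bolts (part of the tray), about 0.8 kg, loose, against the other y edge of the panel; origin at the centre of its underside, x along its long side. A bystander: leave it as it is
- nut1: a loose plain brass hex nut, 19 mm across the flats (22 mm over the corners), 10 mm high, about 17 g, open bore 11 mm, lying flat on the marble at the start; origin at the centre of its underside
- nut2: a loose plain brass hex nut, 19 mm across the flats (22 mm over the corners), 10 mm high, about 17 g, open bore 11 mm, lying flat on the marble at the start; origin at the centre of its underside
- nut3: a loose plain brass hex nut, 19 mm across the flats (22 mm over the corners), 10 mm high, about 17 g, open bore 11 mm, lying flat on the marble at the start; origin at the centre of its underside
- nut4: a loose plain brass hex nut, 19 mm across the flats (22 mm over the corners), 10 mm high, about 17 g, open bore 11 mm, lying flat on the marble at the start; origin at the centre of its underside
- insulator1: a loose white ribbed porcelain stand-off insulator, a round spool 36 mm across and 42 mm high, about 85 g, standing upright on the marble; origin at the centre of its underside. A bystander: leave it standing. It stands near the middle of the panel, between the nuts
- insulator2: a loose white ribbed porcelain stand-off insulator, a round spool 36 mm across and 42 mm high, about 85 g, standing upright on the marble; origin at the centre of its underside. A bystander: leave it standing. It stands near the panel's far edge
- jar: a loose amber glass screw-top jar, 76 mm across, 105 mm high, about 0.45 kg, standing on the bench to the left of the trays; origin at the centre of its underside. A bystander

How it is judged:
By the outcome, as a careful person would: the job done as asked, in the order asked, and still so for the second after the job is handed in, with the robot touching nothing.
It also fails if it takes over 59 s, if anything falls off the work surface, if the arm or the gripper's body presses on something with over 40 N, if the wrist force passes 120 N, or if a joint passes its speed limit or range.

## Working session

There is one attempt and no reset: what is moved stays moved. The work goes in short steps, Python scripts to look and compute and a tool call to move; the robot and the scene stay as the last step left them, time stands still between calls to the robot, and variables do not carry over. Pictures are saved under pics/ and viewed, at most 10 in all, crops included, and the job is handed in when it is done.

Besides the shell and the picture viewer there is one more tool, called after ">>>" as a command line: name --pt "numbers of a row" for each row, then --argument value for the rest. apply_moves: Moves the arm, as the interface text tells. Its arguments: {"type":"object","properties":{"moves":{"type":"array"},"grip_force":{"type":"number"}},"required":["moves"]}

```bash
mkdir -p pics
cat > h.py <<'E'
import numpy as np, cv2
from bench import telemetry, grab_frame, calibration, order, silhouettes, r
def px2w(name,u,v,z):
    c=calibration(name); T=np.array(c["world_from_camera"])
    d=np.array([(u-c["cx"])/c["fx"],(v-c["cy"])/c["fy"]]); s=d.copy()
    for _ in range(20): s=d/(1+c["k1"]*(s@s))
    ray=T[:3,:3]@np.array([s[0],s[1],1]); o=T[:3,3]
    return o+ray*(z-o[2])/ray[2]
E
python3 - <<'E'
from h import *
for n in("scene","top"):
    cv2.imwrite(f"pics/{n}0.png",grab_frame(n)); c=calibration(n); print(n,np.round(np.array(c["world_from_camera"]),3).tolist(),c["fx"],c["k1"])
Z=dict(nut1=.045,insulator1=.077,panel=.035,steel_tray=.03,wood_tray=.03,jar=.105)
for t,z in Z.items():
    for d in silhouettes(t,"top"):
        m=d["mask"].astype(np.uint8); e=d["extent"]
        M=cv2.moments(m,True)
        if M["m00"]<5: continue
        u,v=M["m10"]/M["m00"],M["m01"]/M["m00"]
        rc=cv2.minAreaRect(cv2.findNonZero(m))
        print(t,round(d["p"],2),np.round(e,0),int(M["m00"]),np.round(px2w("top",u,v,z),3),[np.round(px2w("top",*p,z)[:2],3).tolist() for p in cv2.boxPoints(rc)] if "tray" in t or t=="panel" else "")
o=telemetry.get_obs();print(o)
E
```

```text
scene [[-0.762, 0.506, -0.404, 1.085], [0.648, 0.577, -0.498, 0.731], [-0.019, -0.641, -0.767, 0.955], [0.0, 0.0, 0.0, 1.0]] 506.40047647165204 -0.024130419013531013
top [[-0.025, -0.993, 0.115, 0.438], [-1.0, 0.023, -0.021, 0.145], [0.018, -0.115, -0.993, 1.323], [0.0, 0.0, 0.0, 1.0]] 479.2447916262051 -0.16929783395564638
insulator1 0.64 [330. 213.  16.  13.] 159 [ 0.533 -0.037  0.077] 
insulator1 0.52 [258. 171.  10.  11.] 138 [0.65  0.148 0.077] 
panel 0.71 [144. 173.  30.  27.] 728 [0.657 0.458 0.035] [[0.697, 0.502], [0.695, 0.415], [0.617, 0.415], [0.619, 0.501]]
panel 0.56 [303. 216. 126. 139.] 13601 [0.529 0.026 0.035] [[0.687, 0.198], [0.726, -0.112], [0.378, -0.147], [0.345, 0.156]]
steel_tray 0.83 [226. 226.  57.  92.] 4281 [0.508 0.239 0.03 ] [[0.625, 0.318], [0.638, 0.186], [0.393, 0.162], [0.38, 0.292]]
wood_tray 0.96 [382. 207.  65.  92.] 4032 [ 0.549 -0.19   0.03 ] [[0.661, -0.111], [0.681, -0.243], [0.437, -0.27], [0.421, -0.14]]
jar 0.79 [144. 172.  33.  30.] 770 [0.645 0.44  0.105] 
{'clock': 0.4, 'joints': array([-1.44109421,  0.47712019,  0.0223855 ,  1.55556562, -0.01148497,
        1.10927529, -0.08314138]), 'qvel': array([ 0.00019779, -0.00225562, -0.00131026, -0.00129959, -0.00011115,
       -0.00073528,  0.00065923]), 'tau': array([-1.93598848e-03, -5.95635867e+01,  1.60370953e+00, -2.81122631e+01,
        1.23329787e-02,  3.78487282e-03, -1.07159866e-05]), 'tcp_pos': array([0.15898848, 0.65593602, 0.23115692]), 'orientation': array([-3.72727401e-01, -3.11939205e+00,  3.76493048e-04]), 'contact_force': array([ 0.1455447 , -0.12959323,  0.62758267]), 'moment': array([ 0.0201581 ,  0.04353568, -0.01373018]), 'gripper_force': 0.0, 'grip_width': 0.08536116735915968}
```

View pics/top0.png

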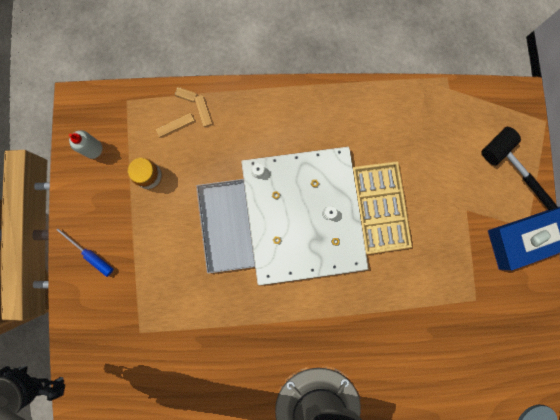

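View pics/scene0.png

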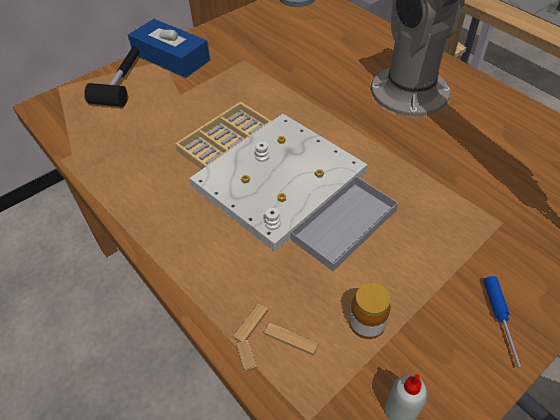

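The top view shows the nuts at (276,196), (315,184), (278,240) and (336,242), and the insulators at (331,213) and (260,170). The steel tray is on the left (+y) side and the wood tray on the right.

Run:
```python
from h import *
G={"top":[(276,196),(315,184),(278,240),(336,242)],"scene":[(282,198),(245,179),(319,173),(281,140)]}
for n in G:
    im=cv2.imread(f"pics/{n}0.png"); hsv=cv2.cvtColor(im,cv2.COLOR_BGR2HSV)
    for u,v in G[n]:
        s=hsv[v-10:v+11,u-10:u+11]; m=((s[...,1]>90)).astype(np.uint8)
        k,l,st,ce=cv2.connectedComponentsWithStats(m); 
        # hull centroid, fills bore
        h=cv2.convexHull(cv2.findNonZero((l==1+st[1:,4].argmax()).astype(np.uint8))); M=cv2.moments(h)
        U,V=u-10+M["m10"]/M["m00"],v-10+M["m01"]/M["m00"]
        print(n,round(U,1),round(V,1),int(M["m00"]),np.round(px2w(n,U,V,.041),4))
    grab_frame(n)
    for d in silhouettes("insulator1",n):
        M=cv2.moments(d["mask"].astype(np.uint8),True);u,v=M["m10"]/M["m00"],M["m01"]/M["m00"]; print(n,"ins",round(d["p"],2),round(u),round(v),np.round(px2w(n,u,v,.062),4),np.round(px2w(n,u,v,.056),4))
    for t,z in(("panel",.035),("steel_tray",.03)):
      for d in silhouettes(t,n)[:2]:
        c=max(cv2.findContours(d["mask"].astype(np.uint8),0,2)[0],key=cv2.contourArea)
        a=cv2.approxPolyDP(c,.03*cv2.arcLength(c,True),True)[:,0]
        print(n,t,round(d["p"],2),[(p.tolist(),np.round(px2w(n,*p,z)[:2],3).tolist()) for p in a.astype(float)])
```

```text
top 275.4 194.6 35 [0.5884 0.101  0.041 ]
top 314.3 182.9 34 [ 0.6179 -0.0055  0.041 ]
top 276.5 240.0 33 [0.4665 0.1013 0.041 ]
top 335.2 241.0 35 [ 0.4594 -0.0563  0.041 ]
top ins 0.55 329 212 [ 0.5364 -0.0398  0.062 ] [ 0.5369 -0.0407  0.056 ]
top ins 0.55 257 170 [0.6539 0.1486 0.062 ] [0.6549 0.1486 0.056 ]
top panel 0.57 [([347.0, 148.0], [0.714, -0.101]), ([243.0, 161.0], [0.684, 0.187]), ([258.0, 284.0], [0.351, 0.153]), ([366.0, 267.0], [0.387, -0.139])]
top steel_tray 0.59 [([242.0, 179.0], [0.635, 0.191]), ([197.0, 186.0], [0.618, 0.314]), ([207.0, 272.0], [0.385, 0.289]), ([254.0, 266.0], [0.398, 0.163])]
scene 281.5 197.0 51 [0.5909 0.1003 0.041 ]
scene 245.0 178.5 46 [ 0.6199 -0.0064  0.041 ]
scene 319.1 172.9 45 [0.4694 0.101  0.041 ]
scene 281.0 139.2 36 [ 0.4611 -0.0571  0.041 ]
scene ins 0.57 272 218 [0.6605 0.1492 0.062 ] [0.6577 0.1453 0.056 ]
scene ins 0.53 261 151 [ 0.542  -0.0375  0.062 ] [ 0.5384 -0.0426  0.056 ]
scene panel 0.73 [([284.0, 115.0], [0.386, -0.134]), ([190.0, 178.0], [0.72, -0.104]), ([273.0, 249.0], [0.7, 0.201]), ([366.0, 170.0], [0.37, 0.168])]
scene steel_tray 0.46 [([268.0, 120.0], [0.43, -0.151]), ([238.0, 103.0], [0.448, -0.268]), ([177.0, 149.0], [0.685, -0.221]), ([201.0, 168.0], [0.677, -0.12])]
```

>>> apply_moves --pt "0 0 1 0 0 0 -0.76" --pt "0 0 1 0 0 0 -0.76" --pt "0 0 1 0 0 0 -0.76" --pt "0 0 1 0 0 0 -0.76" --pt "0 0 1 0 0 0 -0.76" --pt "0 0 1 0 0 0 -0.76" --pt "0 0 1 0 0 0 -0.76" --pt "0 0 1 0 0 0 -0.76"

```text
clock: 1.47
tcp_pos: [0.1589, 0.656, 0.2313]
orientation: [-1.616, -2.694, -0.0]
contact_force: [-0.5, 0.4, -0.5]
grip_width: 0.0107
gripper_force: 0.0
```

>>> apply_moves --pt "0 0 1 0 0 0 -0.76" --pt "0 0 1 0 0 0 -0.76" --pt "0 0 1 0 0 0 -0.76" --pt "0 0 0.77 0 0 0 -0.76" --pt "0 0 0 -0.033 0.0195 0 -0.76" --pt "0 0 0 -0.033 0.0195 0 -0.76" --pt "0 0 0 -0.033 0.0195 0 -0.76" --pt "0 0 0 -0.033 0.0195 0 -0.76"

```text
clock: 2.13
tcp_pos: [0.2505, 0.5312, 0.2313]
orientation: [-2.106, -2.331, -0.0]
contact_force: [0.1, -0.8, 0.6]
grip_width: 0.0104
gripper_force: 0.0
```

>>> apply_moves --pt "0 0 0 -0.033 0.0195 0 -0.76" --pt "0 0 0 -0.033 0.0195 0 -0.76" --pt "0 0 0 -0.033 0.0195 0 -0.76" --pt "0 0 0 -0.033 0.0195 0 -0.76" --pt "0 0 0 -0.033 0.0195 0 -0.76" --pt "0 0 0 -0.033 0.0195 0 -0.76" --pt "0 0 0 -0.033 0.0195 0 -0.76" --pt "0 0 0 -0.033 0.0195 0 -0.76"

```text
clock: 2.8
tcp_pos: [0.4324, 0.284, 0.2317]
orientation: [-2.107, -2.33, -0.001]
contact_force: [0.3, 0.3, -0.1]
grip_width: 0.0104
gripper_force: 0.0
```

>>> apply_moves --pt "0 0 0 -0.034 0.0195 0 -0.76" --pt "0 0 0 -0.034 0.0195 0 -0.76" --pt "0 0 0 -0.034 0.0195 0 -0.76" --pt "0 0 0 -0.034 0.0195 0 -0.76" --pt "0 0 0 -0.034 0.0195 0 -0.76" --pt "0 0 0 -0.034 0.0195 0 -0.76" --pt "0 0 0 -0.035 0.0195 0 -0.76" --pt "0 0 0 0 0 0.04 -0.76"

```text
clock: 3.47
tcp_pos: [0.6002, 0.0524, 0.1985]
orientation: [2.109, 2.309, 0.016]
contact_force: [2.2, -0.9, 1.8]
grip_width: 0.0102
gripper_force: 0.0
```

>>> apply_moves --pt "0 0 0 0 0 0.04 -0.76" --pt "0 0 0 0 0 0.04 -0.76" --pt "0 0 0 0 0 0.035 -0.76" --pt "0 0 0 0 0 0.025 -0.76" --pt "0 0 0 0 0 0.01 -0.76" --pt "0 0 0 0 0 0.003 -0.76" --pt "0 0 0 0 0 0 -0.76" --pt "0 0 0 0 0 0 -0.76"

```text
clock: 4.13
tcp_pos: [0.5927, 0.0615, 0.0399]
orientation: [2.106, 2.329, 0.003]
contact_force: [-0.4, 1.1, 0.7]
grip_width: 0.0102
gripper_force: 0.0
```

Run:
```python
from h import *
a=grab_frame("scene")[90:260,170:380]
cv2.imwrite("pics/s1.png",cv2.resize(a,None,fx=3,fy=3,interpolation=2)); o=telemetry.get_obs(); print(o["tcp_pos"],o["contact_force"])
```

```text
[0.59282474 0.06153634 0.04020809] [ 0.36513417 -0.28126202 -0.28727091]
```

View pics/s1.png

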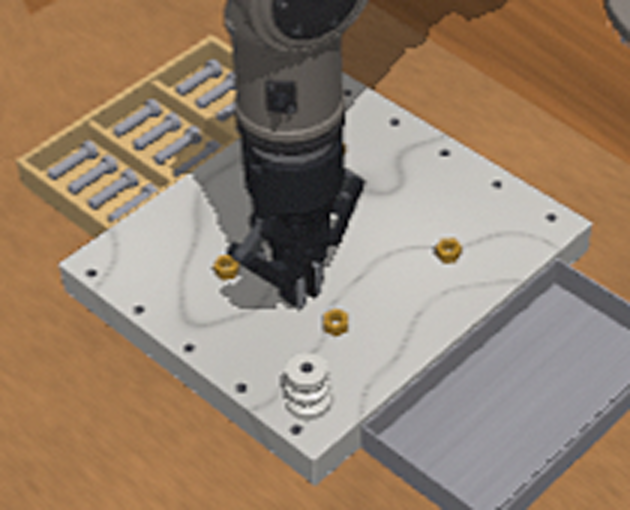

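The fingertips are down behind nut A, at crop pixel (303,300), with the nut ahead of them at (335,322). Insulator2 and the other nuts are clear of the path, so I'm sweeping A now.

>>> apply_moves --pt "0 0 0 0.008 0 0.001 -0.76" --pt "0 0 0 0.01 0 0.001 -0.76" --pt "0 0 0 0.012 0 0 -0.76" --pt "0 0 0 0.015 0 0 -0.76" --pt "0 0 0 0.015 0 0 -0.76" --pt "0 0 0 0.015 0 0 -0.76" --pt "0 0 0 0.015 0 0 -0.76" --pt "0 0 0 0.015 0 0 -0.76"

```text
clock: 4.85
tcp_pos: [0.5804, 0.168, 0.0364]
orientation: [-2.106, -2.331, -0.0]
contact_force: [0.1, 0.2, 0.1]
grip_width: 0.0105
gripper_force: 0.0
```

>>> apply_moves --pt "0 0 0 0.015 0 0 -0.76" --pt "0 0 0 0.015 0 0 -0.76" --pt "0 0 0 0 0 0 -0.76" --pt "0 0 0 0 0 0 -0.76" --pt "0 0 0 0 0 -0.025 -0.76" --pt "0 0 0 0 0 -0.04 -0.76" --pt "0 0 0 0 0 0 -0.76" --pt "0 0 0 0 0 0 -0.76"

```text
clock: 5.52
tcp_pos: [0.5798, 0.1945, 0.1037]
orientation: [2.108, 2.326, 0.006]
contact_force: [-0.2, -0.0, -0.9]
grip_width: 0.0103
gripper_force: 0.0
```

Run:
```python
from h import *
a=grab_frame("scene")[90:280,170:400]
cv2.imwrite("pics/s2.png",cv2.resize(a,None,fx=3,fy=3,interpolation=2)); o=telemetry.get_obs(); print(o["tcp_pos"],o["contact_force"])
```

```text
[0.57842347 0.19453061 0.10206401] [-0.12265245 -0.59075359 -0.57969654]
```

View pics/s2.png

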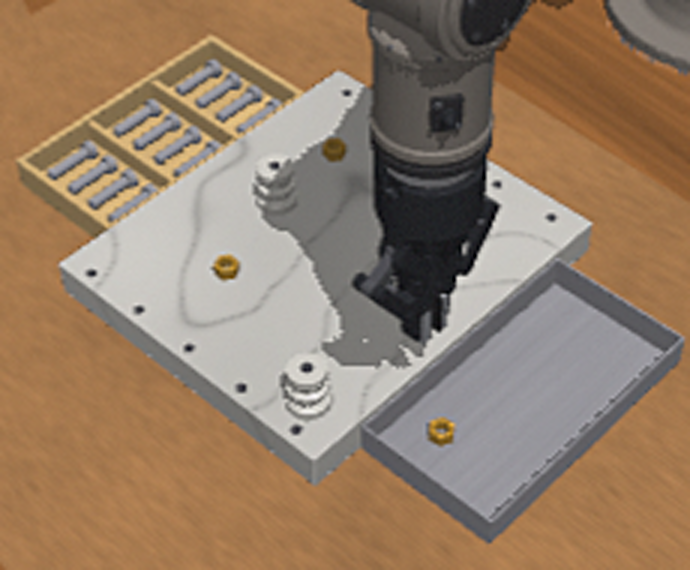

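Nut A lies in the tray at crop pixel (440,432), and both insulators are still upright. Nut C is next.

>>> apply_moves --pt "0 0 0 -0.025 -0.024 0 -0.76" --pt "0 0 0 -0.025 -0.024 0 -0.76" --pt "0 0 0 -0.025 -0.024 0 -0.76" --pt "0 0 0 -0.025 -0.024 0 -0.76" --pt "0 0 0 -0.025 -0.024 0 -0.76" --pt "0 0 0 0 0 0.03 -0.76" --pt "0 0 0 0 0 0.025 -0.76" --pt "0 0 0 0 0 0.008 -0.76"

```text
clock: 6.23
tcp_pos: [0.468, 0.0578, 0.0354]
orientation: [-2.107, -2.326, 0.007]
contact_force: [-0.8, -0.2, 1.3]
grip_width: 0.0103
gripper_force: 1.1
```

>>> apply_moves --pt "0 0 0 0 0 0 -0.76" --pt "0 0 0 0.006 0 0 -0.76" --pt "0 0 0 0.01 0 0 -0.76" --pt "0 0 0 0.012 0 0 -0.76" --pt "0 0 0 0.015 0 0 -0.76" --pt "0 0 0 0.015 0 0 -0.76" --pt "0 0 0 0.015 0 0 -0.76" --pt "0 0 0 0.015 0 0 -0.76"

```text
clock: 6.9
tcp_pos: [0.4619, 0.149, 0.0386]
orientation: [-2.106, -2.332, -0.001]
contact_force: [-0.5, -0.7, -0.0]
grip_width: 0.0099
gripper_force: 0.2
```

>>> apply_moves --pt "0 0 0 0.015 0 0 -0.76" --pt "0 0 0 0.015 0 0 -0.76" --pt "0 0 0 0.006 0 0 -0.76" --pt "0 0 0 0 0 0 -0.76" --pt "0 0 0 0 0 -0.03 -0.76" --pt "0 0 0 0 0 -0.04 -0.76" --pt "0 0 0 0 0 -0.02 -0.76" --pt "0 0 0 0 0 0 -0.76"

```text
clock: 7.57
tcp_pos: [0.4612, 0.1828, 0.1323]
orientation: [2.108, 2.327, 0.011]
contact_force: [0.4, -0.3, -0.7]
grip_width: 0.0101
gripper_force: 0.0
```

>>> apply_moves --pt "0 0 0 -0.03 0.0185 0 -0.76" --pt "0 0 0 -0.03 0.0185 0 -0.76" --pt "0 0 0 -0.03 0.0185 0 -0.76" --pt "0 0 0 -0.03 0.0185 0 -0.76" --pt "0 0 0 -0.03 0.0185 0 -0.76" --pt "0 0 0 -0.03 0.0185 0 -0.76" --pt "0 0 0 -0.031 0.019 0 -0.76" --pt "0 0 0 -0.031 0.019 0 -0.76"

```text
clock: 8.23
tcp_pos: [0.6311, -0.0454, 0.1275]
orientation: [-2.107, -2.329, 0.001]
contact_force: [0.4, 1.0, -0.2]
grip_width: 0.0104
gripper_force: 0.0
```

>>> apply_moves --pt "0 0 -1 0 0 0 -0.76" --pt "0 0 -1 0 0 0 -0.76" --pt "0 0 -0.5 0 0 0 -0.76" --pt "0 0 0 0 0 0.035 -0.76" --pt "0 0 0 0 0 0.035 -0.76" --pt "0 0 0 0 0 0.01 -0.76" --pt "0 0 0 0 0 0 -0.76" --pt "0 0 0 0 0 0 -0.76"

```text
clock: 8.9
tcp_pos: [0.6307, -0.0439, 0.0484]
orientation: [-1.786, -2.584, 0.002]
contact_force: [0.3, 0.4, 0.4]
grip_width: 0.0104
gripper_force: 0.0
```

Run:
```python
from h import *
a=grab_frame("scene")[90:280,170:400]
cv2.imwrite("pics/s3.png",cv2.resize(a,None,fx=3,fy=3,interpolation=2)); o=telemetry.get_obs(); print(o["tcp_pos"],o["orientation"],o["contact_force"])
```

```text
[ 0.63174311 -0.0438249   0.04949765] [1.78497329e+00 2.58358561e+00 5.88472592e-04] [ 1.52060879 -0.38777517  0.55309133]
```

View pics/s3.png

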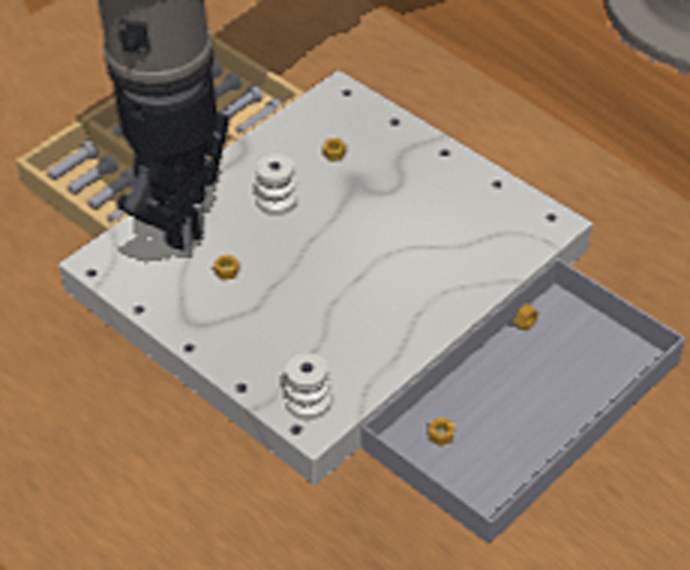

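Nuts A (440,432) and C (525,317) are both in the tray. Nut B is ahead of the fingertips at (226,267), so I'll sweep it diagonally away from insulator2.

>>> apply_moves --pt "0 0 0 0 0 0.008 -0.76" --pt "0 0 0 0 0 0.003 -0.76" --pt "0 0 0 0.006 0 0 -0.76" --pt "0 0 0 0.01 0 0 -0.76" --pt "0 0 0 0.012 0 0 -0.76" --pt "0 0 0 0.015 0 0 -0.76" --pt "0 0 0 0.015 0 0 -0.76" --pt "0 0 0 0.015 0 0 -0.76"

```text
clock: 9.62
tcp_pos: [0.6045, 0.0273, 0.0376]
orientation: [-1.783, -2.586, -0.001]
contact_force: [-0.1, -0.4, 0.6]
grip_width: 0.0103
gripper_force: 0.1
```

>>> apply_moves --pt "0 0 0 0.015 0 0 -0.76" --pt "0 0 0 0.015 0 0 -0.76" --pt "0 0 0 0.015 0 0 -0.76" --pt "0 0 0 0.015 0 0 -0.76" --pt "0 0 0 0.015 0 0 -0.76" --pt "0 0 0 0.015 0 0 -0.76" --pt "0 0 0 0.015 0 0 -0.76" --pt "0 0 0 0.015 0 0 -0.76"

```text
clock: 10.28
tcp_pos: [0.5616, 0.1395, 0.0376]
orientation: [-1.783, -2.586, -0.001]
contact_force: [1.1, -0.3, -0.0]
grip_width: 0.0102
gripper_force: 0.1
```

>>> apply_moves --pt "0 0 0 0.015 0 0 -0.76" --pt "0 0 0 0.015 0 0 -0.76" --pt "0 0 0 0.015 0 0 -0.76" --pt "0 0 0 0.015 0 0 -0.76" --pt "0 0 0 0 0 0 -0.76" --pt "0 0 0 0 0 -0.03 -0.76" --pt "0 0 0 0 0 -0.04 -0.76" --pt "0 0 0 0 0 -0.02 -0.76"

```text
clock: 10.95
tcp_pos: [0.5423, 0.1935, 0.1306]
orientation: [1.784, 2.584, 0.004]
contact_force: [1.0, -0.0, -0.3]
grip_width: 0.0105
gripper_force: 0.0
```

>>> apply_moves --pt "0 0 1 0 0 0 -0.76" --pt "0 0 1 0 0 0 -0.76" --pt "0 0 1 0 0 0 -0.76" --pt "0 0 1 0 0 0 -0.76" --pt "0 0 1 0 0 0 -0.76" --pt "0 0 0 -0.0375 -0.005 0 -0.76" --pt "0 0 0 -0.0375 -0.005 0 -0.76" --pt "0 0 0 -0.0375 -0.005 0 -0.76"

```text
clock: 11.62
tcp_pos: [0.5077, 0.0841, 0.1273]
orientation: [2.391, 2.038, 0.0]
contact_force: [0.1, -0.9, 0.6]
grip_width: 0.0103
gripper_force: 0.0
```

>>> apply_moves --pt "0 0 0 -0.0375 -0.005 0 -0.76" --pt "0 0 0 -0.0375 -0.005 0 -0.76" --pt "0 0 0 -0.0375 -0.005 0 -0.76" --pt "0 0 0 -0.037 -0.005 0 -0.76" --pt "0 0 0 -0.037 -0.006 0 -0.76" --pt "0 0 0 0 0 0.035 -0.76" --pt "0 0 0 0 0 0.03 -0.76" --pt "0 0 0 0 0 0 -0.76"

```text
clock: 12.28
tcp_pos: [0.4494, -0.0951, 0.0591]
orientation: [-2.391, -2.031, 0.008]
contact_force: [-1.5, 0.2, -0.1]
grip_width: 0.0103
gripper_force: 0.0
```

Run:
```python
from h import *
a=grab_frame("scene")[90:280,170:400]
cv2.imwrite("pics/s4.png",cv2.resize(a,None,fx=3,fy=3,interpolation=2)); o=telemetry.get_obs(); print(o["tcp_pos"],o["orientation"],o["contact_force"])
```

```text
[ 0.45053161 -0.09519346  0.06093981] [-2.39162365 -2.03184701  0.00605627] [-0.41477138 -0.14123065 -0.09387963]
```

View pics/s4.png

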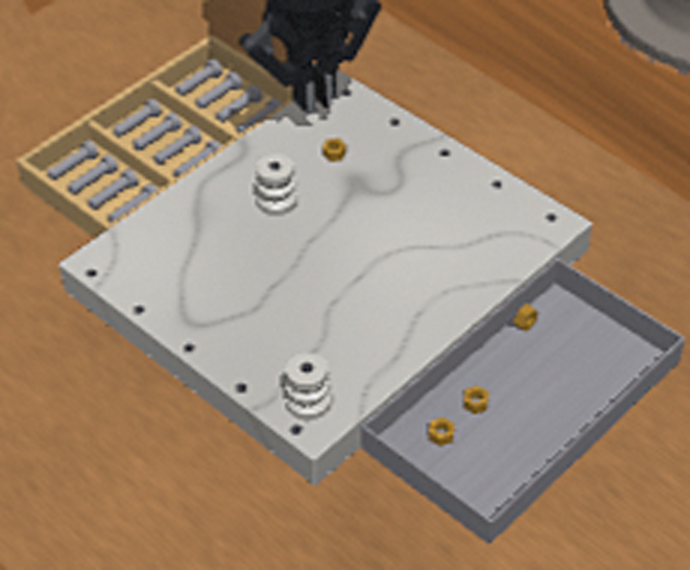

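Three nuts are in the tray. Nut D is at (334,148) ahead of the fingertips, so this is the last sweep.

>>> apply_moves --pt "0 0 0 0 0.003 0.012 -0.76" --pt "0 0 0 0 0 0.008 -0.76" --pt "0 0 0 0 0 0.002 -0.76" --pt "0 0 0 0.006 0 0 -0.76" --pt "0 0 0 0.01 0 0 -0.76" --pt "0 0 0 0.012 0 0 -0.76" --pt "0 0 0 0.015 0 0 -0.76" --pt "0 0 0 0.015 0 0 -0.76"

```text
clock: 13.0
tcp_pos: [0.4656, -0.0367, 0.0411]
orientation: [2.393, 2.036, 0.002]
contact_force: [0.8, -0.3, -0.3]
grip_width: 0.0102
gripper_force: 0.1
```

>>> apply_moves --pt "0 0 0 0.015 0 0 -0.76" --pt "0 0 0 0.015 0 0 -0.76" --pt "0 0 0 0.015 0 0 -0.76" --pt "0 0 0 0.015 0 0 -0.76" --pt "0 0 0 0.015 0 0 -0.76" --pt "0 0 0 0.015 0 0 -0.76" --pt "0 0 0 0.015 0 0 -0.76" --pt "0 0 0 0.015 0 0 -0.76"

```text
clock: 13.67
tcp_pos: [0.4845, 0.0823, 0.0411]
orientation: [-2.392, -2.037, -0.002]
contact_force: [0.5, -0.8, 1.0]
grip_width: 0.0103
gripper_force: 0.1
```

>>> apply_moves --pt "0 0 0 0.015 0 0 -0.76" --pt "0 0 0 0.015 0 0 -0.76" --pt "0 0 0 0.015 0 0 -0.76" --pt "0 0 0 0.015 0 0 -0.76" --pt "0 0 0 0.015 0 0 -0.76" --pt "0 0 0 0.015 0 0 -0.76" --pt "0 0 0 0.015 0 0 -0.76" --pt "0 0 0 0.007 0 0 -0.76"

```text
clock: 14.33
tcp_pos: [0.5024, 0.1943, 0.0408]
orientation: [-2.389, -2.039, -0.002]
contact_force: [-0.0, 0.4, -0.1]
grip_width: 0.0098
gripper_force: 0.0
```

>>> apply_moves --pt "0 0 0 0 0 0 -0.76" --pt "0 0 0 0 0 -0.03 -0.76" --pt "0 0 0 0 0 -0.04 -0.76" --pt "0 0 0 0 0 -0.04 -0.76" --pt "0 0 0 0 0 -0.04 -0.76" --pt "0 0 0 -0.035 0 -0.02 -0.76" --pt "0 0 0 -0.035 0 0 -0.76" --pt "0 0 0 0 0 0 -0.76"

```text
clock: 15.0
tcp_pos: [0.4904, 0.1138, 0.2118]
orientation: [2.403, 2.024, 0.002]
contact_force: [-0.3, -1.1, -0.4]
grip_width: 0.0104
gripper_force: 0.0
```

Run:
```python
from h import *
a=grab_frame("scene")[90:280,170:400]
cv2.imwrite("pics/s5.png",cv2.resize(a,None,fx=3,fy=3,interpolation=2)); o=telemetry.get_obs(); print(o["tcp_pos"],o["orientation"],o["contact_force"])
```

```text
[0.49039185 0.11704483 0.21104426] [-2.39995623e+00 -2.02569006e+00 -1.44839096e-03] [ 0.20151219  0.39312421 -0.42248326]
```

View pics/s5.png

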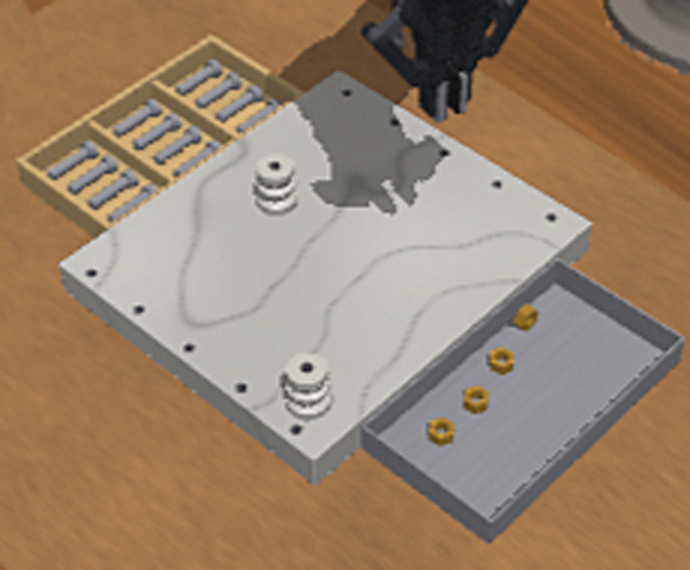

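All four nuts are in the tray (441,432), (476,400), (502,360) and (525,317), the last leaning against the inner wall below the rim. The stone is clear of nuts and the bystanders look unmoved.

```bash
python3 -c "
from bench import order
print(order.hand_in())"
```

```text
the job is handed in; nothing more can be done
None
```

I swept all four nuts off the marble into the steel tray and handed the job in at about 15 s. One nut leans against the tray's inner wall, and the last picture shows the insulators and trays unmoved; the jar was outside that crop, but the arm never went near it.

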